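# Pin a filter housing's lid in line with a tapered alignment pin

## Task

Turn the filter housing's lid by its bar until the hole in its ear lies over the hole in the base ear, then take the tapered pin (the one with the tall knob) from the rack. Drive it down through the lid, the hidden seal carrier and the base, feeling for the carrier's hole and pulling the stack into line with the pin, until its collar sits flush on the lid; never force it with more than 35 N. Lean on it with about 15 N for a second to bed it, let go, and leave the other pin, the wash bottle and the beaker where they are.

Things in the scene. Friction and masses are not known exactly. Their poses are not given: they have to be found in the camera images.
- housing: Round steel filter housing fixed to the bench, 120 mm across; origin under its centre, z up, +x along the base ear. Stack from below: base ear at 40-54 mm height (48 mm wide, reaching 122 mm from the axis), white seal carrier 54-62 (ear 76 wide, reach 108), lid 62-72 (ear 48 wide, reach 108). Each ear has a 16 mm hole 85 mm from the axis. Stub pipe on the far side, 78 mm from the axis
- base_hole (a point): Centre of the base ear's 16 mm through hole, on its top face, 54 mm above the bench; axes as the housing's. The seal carrier on it turns about the housing's axis too (about 7 N at its hole) and is not measured: its hole starts 7 to 24 mm counterclockwise along the circle. A pin in the lid's hole can slide over it, taking the lid along, until the point drops in; then tow it
- lid (a joint): Angle of the lid about the housing's vertical axis, counterclockwise from above; 0 when its hole lies over the base hole; starts 0.2 to 0.6 rad away, range -0.2 to 0.8; stays where left (friction about 3 N at its hole)
- lid_hole (a point): centre of the lid ear's 16 mm hole, on the lid's top face, 72 mm above the bench; axes turn with the lid, x outward along its ear
- lid_bar (a point): Middle of the top edge of the lid's grip bar, on the housing's axis, 107 mm above the bench. The bar is an upright dark steel plate, 32 mm high above a 3 mm hub, lying across the ear's direction: this point's x is across the bar (14 mm thick), y along it (70 mm long)
- pin: Loose tapered steel pin, 60 to 130 g, upright; origin at its point, z up along it. From the point: cone 8 to 14 mm diameter over 30 mm, shank 14 mm diameter to 62 mm, collar 28 mm diameter from 62 to 68 mm, round knob 20 mm diameter from 68 to 104 mm, where it is gripped. Hangs by its collar in one of the rack's holes, point 12 mm above the bench, clear above
- pin_collar (a point): centre of the underside of the pin's collar, on the pin's axis, 62 mm above its point
- rack: White plastic bridge fixed to the bench, 70 mm (x) by 150 mm (y), 74 mm high, top 8 mm thick, open in front; origin: centre underneath. Two 21 mm holes at y = +40 and -40 mm hold the tapered pin and the plain dowel, either way round
- dowel: bystander: plain steel dowel hanging in the rack's other hole: 14 mm shank, blunt foot, and only a flat round head 28 mm across and 12 mm thick; origin at its foot
- wash_bottle: bystander: white plastic bottle 60 mm across, 150 mm tall; origin under its centre
- beaker: bystander: steel cup-shaped beaker 70 mm across, 80 mm high; origin under its centre
There are look-alikes about, which are no part of the job. Several things have the shape of the housing; the one meant has the colours described above.

How it is judged:
On the way, in this order (a step that is already met when the one before it is completed fails the run):
1. the lid is turned until its hole lies over the base hole (within 6 mm) (horizontal distance between lid_hole and base_hole below 0.006 m), for 0.2 s.
2. the seated pin is leant on with more than 6 N for half a second (z of pin_collar in the frame of base_hole between 0.0155 and 0.02 m and horizontal distance between each of pin_collar, lid_hole and base_hole below 0.0035 m and angle between pin's own z axis and vertical below 0.1 rad and contact force between pin and housing above 6 N), for 0.5 s.
At the end, for the whole second after the job is handed in: The pin stands through all three ears, released and at rest: its collar is within 2 mm of the lid's top face, its axis within 3.5 mm of the base hole's, upright within 0.1 rad, and the lid's hole is within 3.5 mm of the base hole (z of pin_collar in the frame of base_hole between 0.0155 and 0.02 m and horizontal distance between each of pin_collar, lid_hole and base_hole below 0.0035 m and angle between pin's own z axis and vertical below 0.1 rad and linear speed of pin below 0.02 m/s); the robot touches nothing.
It fails at once if the pin is forced: more than 35 N between it and the housing or lid (contact force between pin and housing above 35 N).
It fails at once if the plain dowel is taken from its hole or pushed about (moved over 15 mm) (distance of dowel from where it was at the start of the episode above 0.015 m).
It fails at once if the wash bottle is shifted over 30 mm or tipped (distance of wash_bottle from where it was at the start of the episode above 0.03 m or angle between wash_bottle's own z axis and vertical above 0.3 rad).
It fails at once if the beaker is shifted over 30 mm or tipped (distance of beaker from where it was at the start of the episode above 0.03 m or angle between beaker's own z axis and vertical above 0.3 rad).
It also fails if it takes over 72 s, if anything falls off the work surface, if the arm or the gripper's body presses on something with over 40 N, if the wrist force passes 120 N, or if a joint passes its speed limit or range.

## Robot

A 7-joint arm with a two-finger parallel gripper is mounted at the origin on the work surface. World frame = base frame: x ahead of the robot, y to its left, z up, the work surface at z = 0. Lengths are in m, angles in rad, forces in N, time in s.
With the tool pointing down it reaches from about 0.425 to 0.95 m from the base axis. Payload 4.7 kg.
Tool frame: the origin (TCP) lies on the centre line of the jaws, within the pads' length; the fingertips stand 11 mm ahead of it and the grasp point (between the pads) lies 8 mm behind it (r.tcp_to_tips is the z of the fingertips in the tool frame, in m); z points along the fingers, y is the line along which they close (so a half turn about z gives the same grasp; the last joint's range is limited). The gripper opens to 85 mm and grips with 20 to 120 N. Pads are 22 mm wide; open, the fingers measure 114 mm over their backs; the gripper's body (76 mm by 85 mm) begins 54 mm behind the grasp point. The pads swing forward as they close: fully open they stand 13 mm farther back than shut.
Start: joints at [-1.235, 0.469, -0.049, 1.532, 0.024, 1.141, -0.082], TCP at [0.241, 0.631, 0.242] pointing down, gripper open.
Joint ranges: [-2.59, 2.59], [-0.33, 1.99], [-1.39, 1.29], [0.1, 2.45], [-1.04, 4.18], [0.21, 1.99], [-2.66, 2.66]. Speed limits (rad/s): [2.57, 2.57, 3.14, 3.14, 3.14, 3.14, 3.14].

## Interface

Orientations are given as [roll, pitch, yaw] about the fixed x, y, z axes, in that order (R = Rz(yaw) Ry(pitch) Rx(roll)).
In Python, from plant import r gives the robot as it stands. The module is installed in compiled form; this text tells all that it offers.
- The arm moves only by the tool move_tool, called after "Emit:" by a JSON object that holds its "fn" and its "kwargs", one argument or row to a line. Schema: {"type":"object","properties":{"rows":{"type":"array","items":{"type":"array","prefixItems":[{"type":"array","items":{"type":"number"},"minItems":3,"maxItems":3},{"type":"array","items":{"type":"number"},"minItems":3,"maxItems":3}],"minItems":2,"maxItems":2},"minItems":1,"maxItems":10},"aperture":{"type":"number"},"squeeze":{"type":"number"},"only":{"type":"string"},"quiet":{"type":"boolean"},"lines":{"type":"string"}},"required":["rows"],"additionalProperties":false}. rows is a list of rows, 1 to 10 of them, each written [[dx, dy, dz], [rx, ry, rz]]: dx, dy, dz in a scale on which 1.0 is 0.75 m, then a rotation vector rx, ry, rz in fractions of the full range, 1 being 4 rad; each row shifts and turns the commanded pose from where the row before left it, along the tool's axes as they then stand; what a row does not reach is not made up. A row lasts 1/10 s, in which the tool goes at most 0.05 m and 0.15 rad, less where a joint would pass 70% of its speed; a pose out of reach is approached as far as the arm can. aperture is the finger opening in m, set as the call begins (left out keeps the last). The fingers move at their own pace and stop on an object; squeeze is the grip in N (left out, the last holds). Time passes only in rows, so rows that do not move let the fingers close. The tool returns the time, the measured TCP pose, the force, the opening and the grip force at its end. only (a regular expression) keeps the lines of the reply that match it, lines (a string "A,B") keeps lines A to B, and quiet returns only ok. Input that does not fit is refused with a message, and nothing moves.
- r.get_obs(): the state, without advancing time (a new reading comes with each control period).
- r.snapshot(name): name is "side" or "top" or "wrist"; returns (picture, depth): 480x640x3 uint8, red, green, blue; 480x640 float32, m along the optical axis (not along the pixel's ray), 0 where there is no reading.
- r.camera_model(name): a dict with "intrinsics" (3x3 intrinsics, pixels), "k1" (the pictures are not rectified: a ray, as slopes to the right and down, at radius r is drawn at 1 + k1 r^2 times it, then the intrinsics apply), "extrinsics" (4x4, takes a point from camera to world coordinates); the wrist camera has in their place "hand_eye" (4x4, takes a point from camera to tool coordinates, whose origin is the TCP and whose axes are the flange's). Camera axes: x right, y down, z forward; pixel columns grow to the right and rows downward; lengths in m; the calibration is good to about 2 mm. A picture is of the moment at which its call begins: read the wrist's pose just before it. camera_model takes no time and is no camera call.
- r.job_done(): hands the job in; it is judged then, once.
Trained networks look in the newest picture that a camera, given by its name, has taken for a name from the list of things; names that differ only in an ending like _2 or _b are one class to them, and where a whole thing is asked for, a point or a joint stands for the part that bears it (a point fixed in the world has none). Each returns a list of dicts, best first, with "p" (0 to 1); they miss things now and then, are a little off and sometimes report something else, mostly with a low value. They report only what shows in the picture. A call takes as long as a camera call. They do not tell look-alikes from the thing itself.
- r.cut_out(name, camera): "mask" (480x640 bool, what is visible of it) and "centre" ([column, row] in pixels, amid what is visible of it).
The state is a dict: "clock": time; "joint_pos": joint angles; "joint_vel": joint speeds; "tau": joint torques, N m; "ee_pos": TCP position; "ee_rot": TCP orientation; "wrist_force": force on the tool from outside, world axes, zero at the start; "moment": the same for the moment, N m; "grip_width": finger opening in m; "finger_force": force on a finger pad.
Only numpy, scipy, OpenCV 4.12 (cv2) and the standard library are available. Lean on these libraries where they do the work, as an engineer would, in place of code of your own. Each camera call takes 0.05 s, during which the arm holds its last target. There are 200 camera calls.

## Working session

There is one attempt and no reset: what is moved stays moved. The work goes in short steps, Python scripts to look and compute and a tool call to move; the robot and the scene stay as the last step left them, time stands still between calls to the robot, and variables do not carry over. Pictures are saved under pics/ and viewed, at most 10 in all, crops included, and the job is handed in when it is done.

```bash
mkdir -p pics; cat > h.py <<'E'
import numpy as np, cv2
from plant import r
from scipy.spatial.transform import Rotation as R
def T_tool():
    o=r.get_obs(); T=np.eye(4); T[:3,:3]=R.from_euler('xyz',o['ee_rot']).as_matrix() if np.size(o['ee_rot'])==3 else np.array(o['ee_rot']); T[:3,3]=o['ee_pos']; return T
def snap(name,save=None):
    T=T_tool(); c=r.camera_model(name); img,d=r.snapshot(name)
    E=np.array(c['extrinsics']) if name!='wrist' else T@np.array(c['hand_eye'])
    if save: cv2.imwrite('pics/'+save,img[:,:,::-1])
    return img,d,np.array(c['intrinsics']),c['k1'],E
def cloud(d,K,k1,E):
    v,u=np.mgrid[0:480,0:640]
    xd=(u-K[0,2])/K[0,0]; yd=(v-K[1,2])/K[1,1]
    x,y=xd.copy(),yd.copy()
    for _ in range(8):
        f=1+k1*(x*x+y*y); x,y=xd/f,yd/f
    P=np.stack([x*d,y*d,d],-1)@E[:3,:3].T+E[:3,3]
    P[d<=0]=np.nan
    return P
def proj(p,K,k1,E):
    q=(np.atleast_2d(p)-E[:3,3])@E[:3,:3]; s=q[:,:2]/q[:,2:]; s=s*(1+k1*(s**2).sum(1,keepdims=True))
    return s*[K[0,0],K[1,1]]+[K[0,2],K[1,2]]
E
python3 - <<'E'
from h import *
o=r.get_obs(); print(o['ee_pos'],o['ee_rot'],o['wrist_force'],o['clock'])
for n in('top','side'):
    img,d,K,k1,E=snap(n,n+'1.png'); P=cloud(d,K,k1,E); np.savez(n+'1.npz',P=P,img=img)
    print(n,E[:3,3])
    for k in('housing','lid','pin','rack','dowel','wash_bottle','beaker'):
        for q in r.cut_out(k,n):
            m=q['mask']; print(k,round(q['p'],2),np.round(q['centre']),np.round(np.nanmedian(P[m],0),3),m.sum(),img[m].mean(0).round())
E
```

```text
[0.24061856 0.6300656  0.24125861] [-3.13961157e+00  8.67163766e-05  2.77684841e+00] [-0.8499574  -0.23631198  1.21173489] 0.0
top [0.44828909 0.0139717  1.01816921]
housing 0.92 [275. 312.] [0.521 0.063 0.071] 6066 [104. 105. 102.]
housing 0.75 [298. 178.] [0.754 0.026 0.071] 5744 [17. 76. 72.]
housing 0.66 [151. 178.] [0.755 0.29  0.045] 1617 [56. 57. 54.]
housing 0.6 [153. 299.] [0.542 0.261 0.071] 6766 [94. 22. 20.]
lid 0.91 [152. 290.] [0.55  0.265 0.072] 4968 [96. 22. 21.]
lid 0.79 [302. 171.] [0.766 0.027 0.071] 4325 [16. 75. 72.]
lid 0.59 [276. 303.] [0.53  0.063 0.072] 4988 [101. 102.  99.]
pin 0.74 [483. 300.] [ 0.545 -0.276  0.101] 294 [77. 77. 73.]
pin 0.4 [437. 311.] [ 0.53  -0.202  0.085] 232 [101. 102.  97.]
rack 0.83 [454. 307.] [ 0.536 -0.235  0.073] 3680 [126. 126. 119.]
rack 0.56 [274. 307.] [0.53  0.063 0.072] 4990 [101. 102.  99.]
dowel 0.7 [436. 311.] [ 0.529 -0.203  0.085] 249 [102. 103.  98.]
wash_bottle 0.76 [402. 191.] [ 0.724 -0.145  0.099] 1439 [87. 84. 79.]
beaker 0.65 [151. 178.] [0.756 0.29  0.044] 1691 [57. 57. 55.]
side [0.54633095 0.6813859  0.95242896]
housing 0.84 [351. 375.] [0.549 0.281 0.071] 6108 [134.  34.  32.]
housing 0.71 [366. 284.] [0.53  0.083 0.071] 4849 [115. 116. 110.]
housing 0.71 [250. 259.] [0.764 0.044 0.071] 4401 [ 32. 102.  98.]
lid 0.76 [369. 273.] [0.533 0.068 0.072] 3067 [119. 120. 115.]
lid 0.74 [252. 248.] [0.768 0.032 0.072] 2766 [ 37. 110. 105.]
lid 0.74 [352. 370.] [0.551 0.271 0.072] 4261 [139.  37.  35.]
pin 0.45 [366. 149.] [ 0.548 -0.277  0.095] 162 [93. 94. 89.]
rack 0.72 [368. 178.] [ 0.534 -0.194  0.073] 1713 [169. 163. 153.]
dowel 0.53 [370. 174.] [ 0.533 -0.202  0.085] 137 [131. 130. 123.]
wash_bottle 0.87 [279. 194.] [ 0.735 -0.136  0.081] 1309 [131. 126. 119.]
beaker 0.86 [238. 374.] [0.753 0.273 0.049] 1608 [93. 93. 89.]
```

```bash
python3 -c "
import plant" ; ls
```

```text
h.py
pics
side1.npz
top1.npz
```

View pics/top1.png

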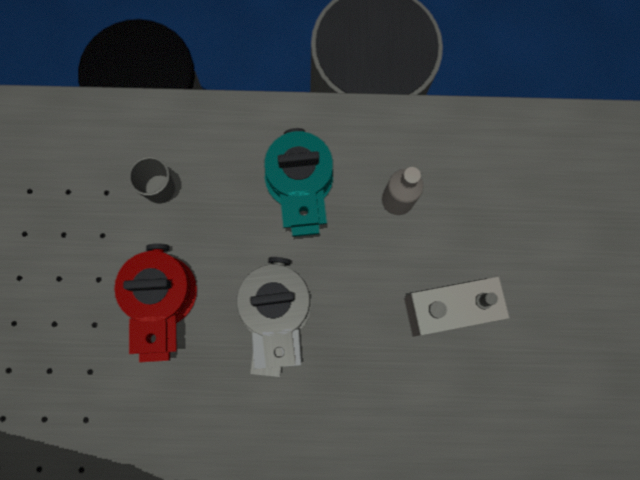

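```bash
python3 - <<'E'
from h import *
z=np.load('top1.npz');img=z['img'];a=cv2.resize(img[235:375,205:345],None,fx=4,fy=4,interpolation=2);cv2.imwrite('pics/crop1.png',a[:,:,::-1])
E
```

```text
(no output)
```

View pics/crop1.png

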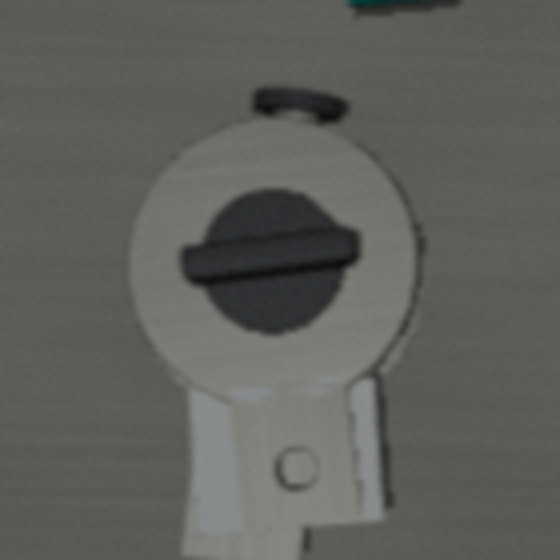

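Candidates for the housing are grey steel (275,312), teal (298,178) and red (153,299). I choose the grey one: the crop shows a grey lid, dark bar and white carrier peeking out on both sides of the ear. For the pin, the tall knob is at (487,299) and the flat-headed dowel at (437,311). The base ear lies clockwise of the lid ear by about 0.27 rad.

```bash
python3 - <<'E'
from h import *
c=r.camera_model('wrist');print(np.round(c['hand_eye'],3),c['intrinsics'],r.tcp_to_tips)
z=np.load('top1.npz');P=z['P'];img=z['img']
# disc fit lid top
sub=np.zeros((480,640),bool);sub[255:345,230:320]=1
m=sub&(np.abs(P[...,2]-.0715)<.004)&(P[...,0]>.47)
p=P[m];print(m.sum(),np.nanmin(p,0),np.nanmax(p,0))
E
```

```text
[[ 0.002 -0.951 -0.309  0.078]
 [ 1.     0.001  0.001 -0.   ]
 [-0.    -0.309  0.951 -0.131]
 [ 0.     0.     0.     1.   ]] [[407.49767454   0.         316.6440678 ]
 [  0.         407.49767454 235.31148513]
 [  0.           0.           1.        ]] 0.011
3725 [0.47001288 0.0066382  0.06752499] [0.60004179 0.12563279 0.07548227]
```

The rows are not in the units I measure in: shifts go in shares of 0.75 m and turns go in shares of 4 rad. I convert before sending: -0.046 m is -0.0613, -0.009 m is -0.012, 0.08 rad is 0.02.

Emit:
{"fn": "move_tool", "kwargs": {
  "rows": [
    [[-0.0613,-0.012,0],[0,0,0.02]],
    [[-0.0613,-0.012,0],[0,0,0.02]],
    [[-0.0613,-0.012,0],[0,0,0.02]],
    [[-0.0613,-0.012,0],[0,0,0.02]],
    [[-0.0613,-0.012,0],[0,0,0.02]],
    [[-0.0613,-0.012,0],[0,0,0.02]],
    [[-0.0613,-0.012,0],[0,0,0.02]]
  ],
  "aperture": 0.05
}}

```text
clock: 1.5
ee_pos: [0.4682, 0.3972, 0.2425]
ee_rot: [3.141, -0.0, 2.213]
wrist_force: [1.0, 1.0, -1.2]
grip_width: 0.05
finger_force: 0.0
```

To row units: -0.045 m is -0.06, -0.009 m is -0.012, 0.08 rad is 0.02.

Emit:
{"fn": "move_tool", "kwargs": {
  "rows": [
    [[-0.06,-0.012,0],[0,0,0.02]],
    [[-0.06,-0.012,0],[0,0,0.02]],
    [[-0.06,-0.012,0],[0,0,0.02]],
    [[-0.06,-0.012,0],[0,0,0.02]],
    [[-0.06,-0.012,0],[0,0,0.02]],
    [[-0.06,-0.012,0],[0,0,0.02]],
    [[-0.06,-0.012,0],[0,0,0.02]],
    [[0,0,0],[0,0,0]],
    [[0,0,0],[0,0,0]]
  ]
}}

```text
clock: 2.4
ee_pos: [0.5327, 0.0874, 0.2426]
ee_rot: [3.141, -0.001, 1.654]
wrist_force: [0.2, 0.6, 0.6]
grip_width: 0.0497
finger_force: 0.0
```

```bash
python3 - <<'E'
from h import *
img,d,K,k1,E=snap('wrist','w1.png');P=cloud(d,K,k1,E);np.savez('w1.npz',P=P,img=img,K=K,k1=k1,E=E)
for k in('lid_bar','lid','lid_hole','housing','base_hole'):
    for q in r.cut_out(k,'wrist'):
        m=q['mask'];print(k,round(q['p'],2),q['centre'],np.round(np.nanmedian(P[m],0),3),m.sum())
E
```

```text
lid_bar 0.91 [580.6, 303.2] [0.755 0.028 0.072] 15519
lid_bar 0.73 [316.5, 236.9] [0.533 0.066 0.072] 21172
lid_bar 0.73 [379.5, 16.1] [0.566 0.223 0.071] 4799
lid 0.89 [312.7, 237.6] [0.533 0.066 0.072] 20955
lid 0.79 [580.2, 304.0] [0.755 0.028 0.072] 15312
lid 0.65 [383.2, 18.9] [0.566 0.223 0.071] 4783
lid 0.55 [303.3, 229.1] [0.526 0.072 0.071] 26595
lid_hole 0.75 [580.9, 305.1] [0.755 0.028 0.072] 15487
lid_hole 0.67 [309.3, 238.5] [0.533 0.066 0.072] 21068
housing 0.9 [565.4, 292.2] [0.746 0.037 0.071] 22688
housing 0.89 [305.8, 231.2] [0.526 0.072 0.071] 26745
housing 0.59 [361.4, 19.3] [0.556 0.223 0.07 ] 7796
base_hole 0.87 [307.0, 230.2] [0.526 0.072 0.071] 26710
base_hole 0.87 [563.4, 292.2] [0.746 0.037 0.071] 22384
base_hole 0.6 [361.8, 20.7] [0.556 0.223 0.07 ] 7838
base_hole 0.2 [311.8, 235.5] [0.533 0.066 0.072] 20974
```

View pics/w1.png

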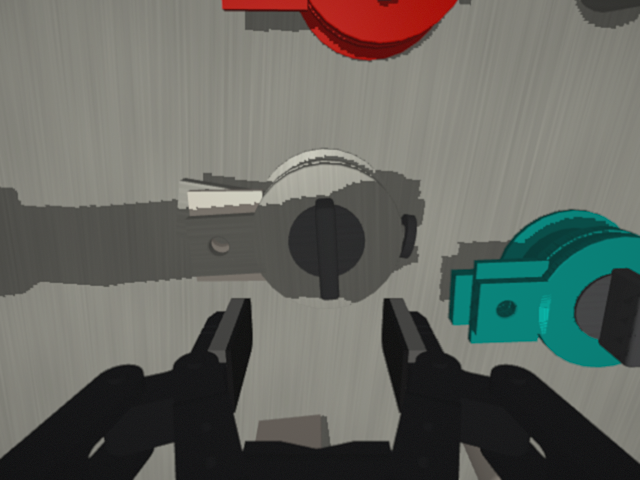

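```bash
cat > meas.py <<'E'
from h import *
from scipy.optimize import least_squares
import sys
def run(f):
    z=np.load(f);P=z['P'].reshape(-1,3);P=P[~np.isnan(P[:,0])]
    near=P[np.hypot(P[:,0]-.54,P[:,1]-.066)<.15]
    top=near[(abs(near[:,2]-.072)<.003)]
    c=np.array([.54,.066])
    # rim: max-radius per angle bin
    for it in range(4):
        v=top[:,:2]-c;a=np.arctan2(v[:,1],v[:,0]);rr=np.hypot(*v.T)
        out=[]
        for b in np.arange(-np.pi,np.pi,.04):
            s=(a>=b)&(a<b+.04)
            if s.sum()>5 and abs(np.angle(np.exp(1j*(b-np.pi))))>.6:
                rm=np.percentile(rr[s],98)
                if .05<rm<.066: out.append(c+rm*np.array([np.cos(b+.02),np.sin(b+.02)]))
        out=np.array(out);s=least_squares(lambda q:np.hypot(out[:,0]-q[0],out[:,1]-q[1])-q[2],[*c,.06],loss='soft_l1',f_scale=.001);c=s.x[:2]
    print('disc',s.x.round(4),len(out),'ztop',np.median(top[:,2]))
    bar=near[(near[:,2]>.1)&(near[:,2]<.112)]
    if len(bar)>30:
        R_=cv2.minAreaRect((bar[:,:2]*1000).astype(np.float32));print('bar',R_,np.median(bar[:,2]))
        w=np.linalg.svd(bar[:,:2]-bar[:,:2].mean(0),full_matrices=False)[2][0];print('bar dir angle',np.arctan2(w[1],w[0])%np.pi,'mean',bar.mean(0))
    v=near[:,:2]-c
    for nm,z0,lo,hi in(('lid',.072,.07,.106),('carrier',.062,.07,.106),('base',.054,.07,.121),('baseend',.054,.11,.121)):
        s=(abs(near[:,2]-z0)<.003);vv=v[s];rr=np.hypot(*vv.T);vv=vv[(rr>lo)&(rr<hi)&(vv[:,0]<0)]
        if len(vv)<10: print(nm,len(vv));continue
        best=np.arctan2(*vv.mean(0)[::-1])%(2*np.pi)
        e=np.array([np.cos(best),np.sin(best)]);n=np.array([-e[1],e[0]])
        print(nm,len(vv),'mean ang-pi',best-np.pi)
        for base in (0,):
            ref=np.pi; e=np.array([-1,0.]);n=np.array([0,-1.])
            # edges: lateral extremes by radial bins, line fit
            x=vv@e;y=vv@n
            for q,lab in((3,'lo'),(97,'hi')):
                xs,ys=[],[]
                for b in np.arange(lo,hi,.003):
                    k=(x>=b)&(x<b+.003)
                    if k.sum()>6: xs.append(b+.0015);ys.append(np.percentile(y[k],q))
                if len(xs)>3:
                    pf=np.polyfit(xs,ys,1); print('   ',lab,'slope ang',np.arctan(pf[0]).round(4),'offset mm',(1000*pf[1]*np.cos(np.arctan(pf[0]))).round(1))
run(sys.argv[1])
E
python3 meas.py w1.npz; python3 meas.py top1.npz
```

```text
disc [0.5433 0.0648 0.0589] 111 ztop 0.07152290274054951
bar ((543.251708984375, 64.99435424804688), (13.989238739013672, 69.86292266845703), 8.292643547058105) 0.10612325104261727
bar dir angle 1.7162201623009297 mean [0.54293098 0.06719914 0.10596695]
lid 2417 mean ang-pi 0.1394056790002307
    lo slope ang 0.1392 offset mm -22.4
    hi slope ang -0.1804 offset mm 48.9
carrier 1620 mean ang-pi -0.0762194691653697
    lo slope ang 0.1602 offset mm -42.2
    hi slope ang -1.0321 offset mm 91.6
base 809 mean ang-pi -0.12184514753907294
    lo slope ang 0.0618 offset mm -37.1
    hi slope ang -0.3211 offset mm 29.4
baseend 541 mean ang-pi -0.10140603189737707
    lo slope ang 1.0633 offset mm -114.8
    hi slope ang 1.0918 offset mm -99.1
disc [0.5413 0.0658 0.0584] 112 ztop 0.0714070969567589
bar ((541.4485473632812, 66.0860595703125), (14.345708847045898, 69.96631622314453), 8.216529846191406) 0.10554171083320207
bar dir angle 1.7138557808331896 mean [0.54110458 0.06581272 0.10553761]
lid 515 mean ang-pi 0.14079311224966995
    lo slope ang 0.1218 offset mm -20.5
    hi slope ang -0.1652 offset mm 47.2
carrier 375 mean ang-pi 0.018531688529024315
    lo slope ang 0.1954 offset mm -44.9
    hi slope ang -0.9917 offset mm 91.1
base 242 mean ang-pi -0.061010387003693545
    lo slope ang -0.6233 offset mm 41.9
    hi slope ang -0.1013 offset mm 23.2
baseend 169 mean ang-pi -0.08151563593010058
    lo slope ang 1.0647 offset mm -114.3
    hi slope ang -0.1764 offset mm 31.5
```

```bash
python3 - <<'E'
from h import *
z=np.load('w1.npz');P=z['P'];img=z['img']
c=np.array([.5428,.0653]);S=4 # px per mm
A=np.zeros((560,640,3),np.uint8)
p=P.reshape(-1,3);ok=~np.isnan(p[:,0]);p=p[ok]
# x_img: distance along -x from 50..200mm -> ; y_img: -y  
u=((c[0]-p[:,0])*1000-50)*8; v=((-(p[:,1]-c[1]))*1000+35)*8
for lo,hi,col in((.046,.057,(0,255,0)),(.0585,.066,(255,255,255)),(.069,.075,(0,0,255)),(.035,.046,(0,120,120))):
    s=(p[:,2]>lo)&(p[:,2]<hi)&(u>0)&(u<640)&(v>0)&(v<560)
    for a,b in zip(u[s],v[s]): cv2.circle(A,(int(a),int(b)),2,col,-1)
for i in range(0,640,80): cv2.putText(A,str(50+i//8),(i,10),0,.4,(255,255,0)); cv2.line(A,(i,0),(i,560),(70,70,0),1)
for j in range(0,560,80): cv2.putText(A,str(j//8-35),(0,j+10),0,.4,(255,255,0)); cv2.line(A,(0,j),(640,j),(70,70,0),1)
cv2.imwrite('pics/map.png',A)
E
```

```text
(no output)
```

View pics/map.png

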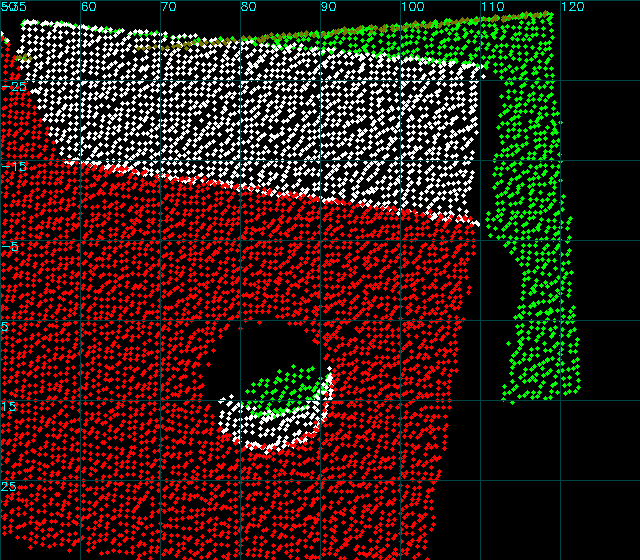

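The map shows the base ear at −0.078 rad off −x, the lid ear at +0.144 and the carrier at about +0.093. So the lid angle is about 0.222 rad and the carrier's hole is about 14.5 mm counterclockwise.

To row units: 0.04 m is 0.0533, -0.0233 m is -0.0311, -0.06 rad is -0.015.

Emit:
{"fn": "move_tool", "kwargs": {
  "rows": [
    [[0,0,0],[0,0,-0.015]],
    [[-0.0311,0.0091,0],[0,0,0]],
    [[0,0,0.0533],[0,0,0]],
    [[0,0,0.0533],[0,0,0]],
    [[0,0,0.0533],[0,0,0]],
    [[0,0,0.04],[0,0,0]],
    [[0,0,0],[0,0,0]]
  ],
  "aperture": 0.05
}}

```text
clock: 3.4
ee_pos: [0.5396, 0.0668, 0.0884]
ee_rot: [-3.133, 0.001, 1.718]
wrist_force: [-0.7, 0.3, -0.0]
grip_width: 0.0499
finger_force: 0.0
```

Emit:
{"fn": "move_tool", "kwargs": {
  "rows": [
    [[0,0,0],[0,0,0]],
    [[0,0,0],[0,0,0]],
    [[0,0,0],[0,0,0]],
    [[0,0,0],[0,0,0]],
    [[0,0,0],[0,0,0]]
  ],
  "aperture": 0,
  "squeeze": 40
}}

```text
clock: 3.9
ee_pos: [0.542, 0.0664, 0.0942]
ee_rot: [-3.141, -0.001, 1.717]
wrist_force: [-4.9, 0.0, 5.9]
grip_width: 0.0132
finger_force: 41.8
```

To row units: 0.056 rad is 0.014.

Emit:
{"fn": "move_tool", "kwargs": {
  "rows": [
    [[0,0,0],[0,0,0.014]],
    [[0,0,0],[0,0,0.014]],
    [[0,0,0],[0,0,0.014]],
    [[0,0,0],[0,0,0.014]],
    [[0,0,0],[0,0,0]],
    [[0,0,0],[0,0,0]],
    [[0,0,0],[0,0,0]],
    [[0,0,0],[0,0,0]]
  ]
}}

```text
clock: 4.7
ee_pos: [0.5423, 0.0665, 0.0942]
ee_rot: [-3.141, -0.001, 1.493]
wrist_force: [-5.0, -0.0, 4.9]
grip_width: 0.0132
finger_force: 41.8
```

```bash
python3 - <<'E'
from h import *
img,d,K,k1,E=snap('top');P=cloud(d,K,k1,E);np.savez('top2.npz',P=P,img=img)
E
python3 meas.py top2.npz|egrep 'lid|lo |hi '|head -3
```

```text
lid 0
    lo slope ang -0.1028 offset mm 33.2
    hi slope ang -0.246 offset mm 64.0
```

Emit:
{"fn": "move_tool", "kwargs": {
  "rows": [
    [[0,0,0],[0,0,0]],
    [[0,0,0],[0,0,0]],
    [[0,0,0],[0,0,0]]
  ],
  "aperture": 0.05
}}

```text
clock: 5.05
ee_pos: [0.5435, 0.0666, 0.093]
ee_rot: [3.14, -0.001, 1.493]
wrist_force: [0.1, 0.2, -0.8]
grip_width: 0.0496
finger_force: 0.0
```

Emit:
{"fn": "move_tool", "kwargs": {
  "rows": [
    [[0,0,-0.04],[0,0,0]],
    [[0,0,-0.0533],[0,0,0]],
    [[0,0,-0.0533],[0,0,0]],
    [[0.0133,0,-0.0533],[0,0,0]],
    [[0.0133,0,0],[0,0,0]],
    [[0,0,0],[0,0,0]],
    [[0,0,0],[0,0,0]],
    [[0,0,0],[0,0,0]]
  ]
}}

```text
clock: 5.85
ee_pos: [0.5434, 0.0856, 0.2408]
ee_rot: [-3.139, 0.001, 1.492]
wrist_force: [-0.5, -0.5, -0.5]
grip_width: 0.05
finger_force: 0.0
```

```bash
python3 - <<'E'
from h import *
img,d,K,k1,E=snap('wrist','w2.png');P=cloud(d,K,k1,E);np.savez('w2.npz',P=P,img=img,K=K,k1=k1,E=E)
E
python3 meas.py w2.npz
cat > map.py <<'E'
from h import *
import sys
z=np.load(sys.argv[1]);P=z['P']
c=np.array([.5428,.0653])
A=np.zeros((560,640,3),np.uint8)
p=P.reshape(-1,3);ok=~np.isnan(p[:,0]);p=p[ok]
u=((c[0]-p[:,0])*1000-50)*8; v=((-(p[:,1]-c[1]))*1000+35)*8
for lo,hi,col in((.046,.057,(0,255,0)),(.0585,.066,(255,255,255)),(.069,.075,(0,0,255)),(.035,.046,(0,120,120))):
    s=(p[:,2]>lo)&(p[:,2]<hi)&(u>0)&(u<640)&(v>0)&(v<560)
    for a,b in zip(u[s],v[s]): cv2.circle(A,(int(a),int(b)),2,col,-1)
for i in range(0,640,80): cv2.putText(A,str(50+i//8),(i,10),0,.4,(255,255,0)); cv2.line(A,(i,0),(i,560),(70,70,0),1)
for j in range(0,560,80): cv2.putText(A,str(j//8-35),(0,j+10),0,.4,(255,255,0)); cv2.line(A,(0,j),(640,j),(70,70,0),1)
cv2.imwrite('pics/map2.png',A)
E
python3 map.py w2.npz
```

```text
disc [0.5433 0.0649 0.059 ] 111 ztop 0.07148989520614707
bar ((543.425537109375, 65.1906967163086), (69.54557800292969, 13.765771865844727), 85.49796295166016) 0.1060696020581045
bar dir angle 1.4933032515864895 mean [0.54350315 0.0668257  0.10592255]
lid 2496 mean ang-pi -0.08354830073728481
    lo slope ang 0.086 offset mm -36.3
    hi slope ang -0.0828 offset mm 23.5
carrier 1587 mean ang-pi 0.2810499504787183
    lo slope ang 0.721 offset mm -71.2
    hi slope ang -0.2353 offset mm 62.5
base 576 mean ang-pi -0.1439458834945464
    lo slope ang 0.0537 offset mm -36.4
    hi slope ang 0.3482 offset mm -48.1
baseend 438 mean ang-pi -0.10335835419900219
    lo slope ang 1.0152 offset mm -113.5
    hi slope ang 1.3231 offset mm -112.0
```

View pics/map2.png

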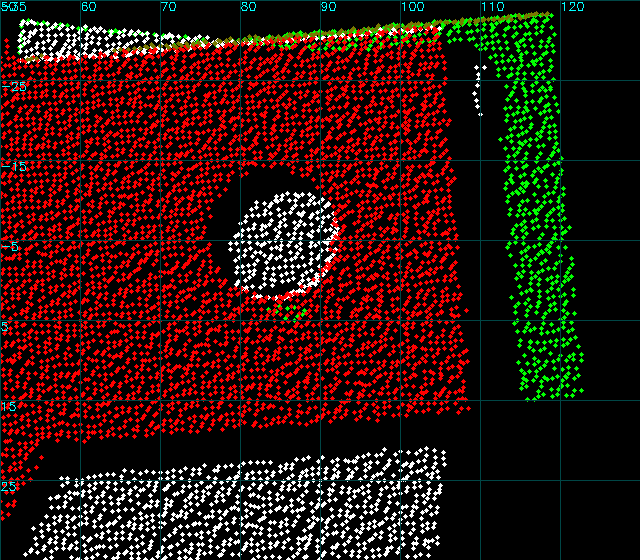

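Lid ear now lies over the base ear, hole at about (0.4583, 0.0718), with white carrier showing in it. Next is the rack.

To row units: -0.045 m is -0.06, -0.033 m is -0.044.

Emit:
{"fn": "move_tool", "kwargs": {
  "rows": [
    [[-0.06,0.0067,0],[0,0,0]],
    [[-0.06,0.0067,0],[0,0,0]],
    [[-0.06,0.0067,0],[0,0,0]],
    [[-0.06,0.0067,0],[0,0,0]],
    [[-0.06,0.0067,0],[0,0,0]],
    [[-0.06,0.0067,0],[0,0,0]],
    [[-0.06,0.0067,0],[0,0,0]],
    [[-0.044,0.0053,0],[0,0,0]]
  ]
}}

```text
clock: 6.7
ee_pos: [0.5546, -0.2676, 0.2414]
ee_rot: [-3.14, 0.001, 1.489]
wrist_force: [-0.5, -0.2, 0.3]
grip_width: 0.05
finger_force: 0.0
```

Emit:
{"fn": "move_tool", "kwargs": {
  "rows": [
    [[0,0,0],[0,0,0.0373]],
    [[0,0,0],[0,0,0.0373]],
    [[0,0,0],[0,0,0.0373]],
    [[0,0,0],[0,0,0.0373]],
    [[0,0,0],[0,0,0.0373]],
    [[0,0,0],[0,0,0.0373]],
    [[0,0,0],[0,0,0.0373]],
    [[0,0,0],[0,0,0.0373]],
    [[0,0,0],[0,0,0.0373]],
    [[0,0,0],[0,0,0.0373]]
  ]
}}

```text
clock: 7.7
ee_pos: [0.5554, -0.2639, 0.2414]
ee_rot: [-3.141, 0.002, -0.004]
wrist_force: [-0.0, 0.1, -0.3]
grip_width: 0.0502
finger_force: 0.0
```

Emit:
{"fn": "move_tool", "kwargs": {
  "rows": [
    [[0,0,0],[0,0,0]],
    [[0,0,0],[0,0,0]]
  ]
}}

```text
clock: 7.9
ee_pos: [0.5557, -0.2638, 0.2416]
ee_rot: [3.141, 0.001, 0.005]
wrist_force: [-0.4, -0.6, -0.6]
grip_width: 0.0498
finger_force: 0.0
```

```bash
python3 - <<'E'
from h import *
img,d,K,k1,E=snap('wrist','w3.png');P=cloud(d,K,k1,E);np.savez('w3.npz',P=P,img=img,K=K,k1=k1,E=E)
p=P.reshape(-1,3);p=p[~np.isnan(p[:,0])]
for q in r.cut_out('pin','wrist')+r.cut_out('dowel','wrist'): print(q['p'],q['centre'],np.nanmedian(P[q['mask']],0),np.nanmax(P[q['mask']][:,2]))
s=p[(np.hypot(p[:,0]-.545,p[:,1]+.276)<.03)]
for lo,hi in((.11,.121),(.09,.11),(.081,.09)):
    k=s[(s[:,2]>lo)&(s[:,2]<hi)]
    if len(k)>5: print(lo,len(k),np.median(k,0),cv2.minEnclosingCircle((k[:,:2]*1000).astype(np.float32)))
E
```

```text
0.87 [345.2, 229.8] [ 0.55278385 -0.28324476  0.1085558 ] 0.11742327316699203
0.92 [238.0, 244.6] [ 0.53339256 -0.2066677   0.08514988] 0.08702475265387938
0.11 706 [ 0.54892374 -0.28393468  0.11530102] ((548.1355590820312, -284.0296325683594), 10.10902214050293)
0.09 220 [ 0.556381   -0.28182691  0.10034781] ((549.1774291992188, -283.8525390625), 9.888507843017578)
0.081 87 [ 0.5563963  -0.28200378  0.08554272] ((553.0095825195312, -283.0389099121094), 10.498991966247559)
```

View pics/w3.png

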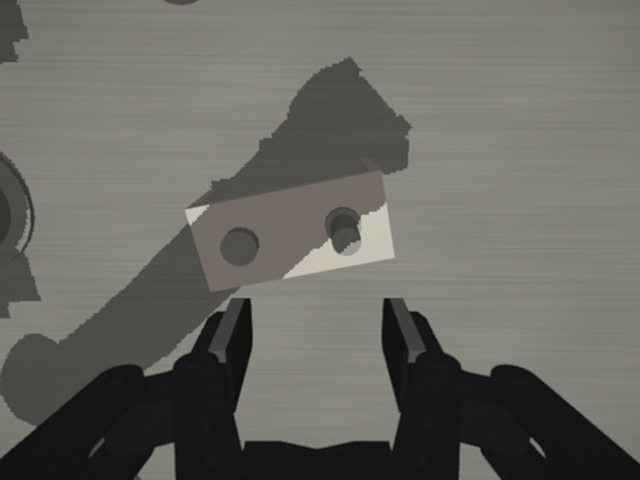

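Tall-knob pin is at (345,230), the flat dowel at (240,246). Going down on the pin.

To row units: 0.04 m is 0.0533, 0.025 m is 0.0333.

Emit:
{"fn": "move_tool", "kwargs": {
  "rows": [
    [[-0.0103,0.0269,0],[0,0,0]],
    [[0,0,0.0533],[0,0,0]],
    [[0,0,0.0533],[0,0,0]],
    [[0,0,0.0533],[0,0,0]],
    [[0,0,0.0333],[0,0,0]],
    [[0,0,0],[0,0,0]],
    [[0,0,0],[0,0,0]]
  ]
}}

```text
clock: 8.75
ee_pos: [0.5486, -0.2845, 0.0979]
ee_rot: [3.141, -0.0, 0.003]
wrist_force: [-0.4, 0.4, 0.8]
grip_width: 0.05
finger_force: 0.0
```

Emit:
{"fn": "move_tool", "kwargs": {
  "rows": [
    [[0,0,0],[0,0,0]],
    [[0,0,0],[0,0,0]],
    [[0,0,0],[0,0,0]],
    [[0,0,0],[0,0,0]],
    [[0,0,0],[0,0,0]]
  ],
  "aperture": 0,
  "squeeze": 100
}}

```text
clock: 9.25
ee_pos: [0.5494, -0.2844, 0.0993]
ee_rot: [3.141, -0.003, 0.003]
wrist_force: [-1.0, 2.2, 6.4]
grip_width: 0.0172
finger_force: 97.5
```

To row units: -0.04 m is -0.0533, -0.03 m is -0.04.

Emit:
{"fn": "move_tool", "kwargs": {
  "rows": [
    [[0,0,-0.0133],[0,0,0]],
    [[0,0,-0.04],[0,0,0]],
    [[0,0,-0.0533],[0,0,0]],
    [[0,0,-0.0533],[0,0,0]],
    [[0,0,-0.0133],[0,0,0]],
    [[0,0,0],[0,0,0]],
    [[0,0,0],[0,0,0]],
    [[0,0,0],[0,0,0]]
  ]
}}

```text
clock: 10.05
ee_pos: [0.5476, -0.283, 0.2254]
ee_rot: [-3.14, 0.003, 0.003]
wrist_force: [0.5, 0.3, -1.2]
grip_width: 0.0174
finger_force: 97.7
```

```bash
python3 - <<'E'
from h import *
img,d,K,k1,E=snap('wrist','w4.png');P=cloud(d,K,k1,E);T=T_tool()
Q=(P-T[:3,3])@T[:3,:3]  # tool coords
q=Q.reshape(-1,3);q=q[~np.isnan(q[:,0])]
s=q[(abs(q[:,1])<.02)&(abs(q[:,0])<.04)&(q[:,2]>-.03)&(q[:,2]<.1)]
for lo in np.arange(-.03,.1,.01):
    k=s[(s[:,2]>lo)&(s[:,2]<lo+.01)]
    if len(k)>5: print(round(lo,2),len(k),k.min(0).round(4),k.max(0).round(4))
cv2.imwrite('pics/w4c.png',cv2.resize(img[200:480,200:440],None,fx=2,fy=2)[:,:,::-1])
E
```

```text
-0.03 1759 [-0.0103 -0.0199 -0.03  ] [ 0.0138  0.02   -0.02  ]
-0.02 3935 [-0.0116 -0.02   -0.02  ] [ 0.0129  0.02   -0.01  ]
-0.01 1651 [ 0.0024 -0.02   -0.01  ] [ 0.0128  0.02   -0.    ]
0.0 1161 [ 0.0025 -0.02    0.    ] [0.0126 0.02   0.01  ]
0.01 680 [ 0.0017 -0.01    0.01  ] [0.0127 0.0112 0.02  ]
0.02 636 [ 0.0016 -0.0125  0.02  ] [0.0126 0.0127 0.0269]
0.04 134 [ 0.0012 -0.0061  0.0413] [0.0056 0.0064 0.0499]
0.05 188 [-0.0001 -0.0064  0.05  ] [0.0057 0.0067 0.06  ]
0.06 99 [ 0.0005 -0.0059  0.06  ] [0.005  0.0063 0.0696]
0.07 78 [ 0.0005 -0.0052  0.07  ] [0.004  0.0049 0.0799]
0.08 46 [-0.0006 -0.0043  0.0801] [0.0031 0.0041 0.0881]
```

View pics/w4c.png

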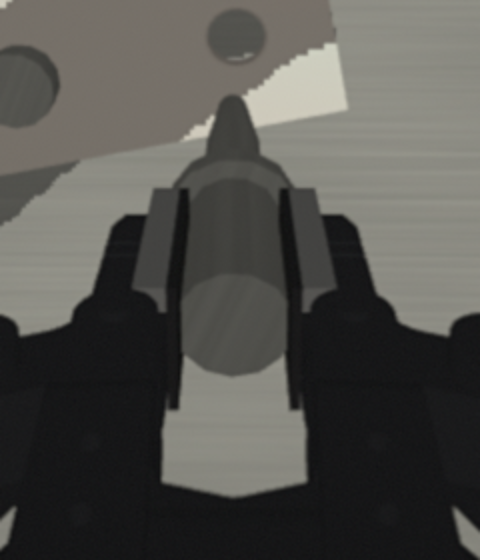

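The crop shows the pin upright and centred between the pads, with the collar just below the fingertips. The point is 89 mm ahead of the TCP.

To row units: -0.0443 m is -0.0591, -0.011 m is -0.0147, 0.08 rad is 0.02.

Emit:
{"fn": "move_tool", "kwargs": {
  "rows": [
    [[-0.0147,-0.0591,0],[0,0,0]],
    [[-0.0147,-0.0591,0],[0,0,0]],
    [[-0.0147,-0.0591,0],[0,0,0]],
    [[-0.0147,-0.0591,0],[0,0,0]],
    [[-0.0147,-0.0591,0],[0,0,0]],
    [[-0.0147,-0.0591,0],[0,0,0]],
    [[-0.0147,-0.0591,0],[0,0,0]],
    [[-0.0147,-0.0591,0],[0,0,0]],
    [[0,0,0.0267],[0,0,0.02]],
    [[0,0,0.0333],[0,0,0]]
  ]
}}

```text
clock: 11.1
ee_pos: [0.4592, 0.0731, 0.1816]
ee_rot: [-3.141, -0.001, -0.072]
wrist_force: [0.1, -1.0, -1.1]
grip_width: 0.0177
finger_force: 98.0
```

Emit:
{"fn": "move_tool", "kwargs": {
  "rows": [
    [[0,0,0],[0,0,0]],
    [[0,0,0],[0,0,0]],
    [[0,0,0],[0,0,0]]
  ]
}}

```text
clock: 11.4
ee_pos: [0.4601, 0.0697, 0.1831]
ee_rot: [-3.141, -0.001, -0.078]
wrist_force: [-0.0, -1.5, 0.4]
grip_width: 0.0171
finger_force: 98.0
```

```bash
cat > pinlook.py <<'E'
from h import *
import sys
img,d,K,k1,E=snap('wrist',sys.argv[1]);P=cloud(d,K,k1,E);T=T_tool();print('tcp',T[:3,3])
Q=(P-T[:3,3])@T[:3,:3]; q=Q.reshape(-1,3);p=P.reshape(-1,3)
s=(abs(q[:,1])<.012)&(q[:,0]>-.02)&(q[:,0]<.02)&(q[:,2]>.03)&(q[:,2]<.092)&(p[:,2]>.077)
k=q[s];
if len(k)>20:
    tip=k[k[:,2]>k[:,2].max()-.006];print('tip tool',tip.max(0),tip.min(0),'axis y',tip[:,1].mean(), 'tip world y',p[s][k[:,2]>k[:,2].max()-.006].mean(0))
c=np.array([.4583,.0718])
# lid-hole: lid-top points around, fit circle to inner boundary visible
m=(abs(p[:,2]-.0715)<.002)
near=p[m]
best=None
out=[]
for a in np.arange(-np.pi,np.pi,.12):
    dv=near[:,:2]-c; ang=np.angle(np.exp(1j*(np.arctan2(dv[:,1],dv[:,0])-a)));rr=np.hypot(*dv.T)
    w=(abs(ang)<.08)&(rr<.013)&(rr>.004)
    if w.sum()>1: 
        o=rr[w].min(); out.append(c+o*np.array([np.cos(a),np.sin(a)]))
out=np.array(out)
from scipy.optimize import least_squares
f=least_squares(lambda t:np.hypot(out[:,0]-t[0],out[:,1]-t[1])-.008,c,loss='soft_l1',f_scale=.0007)
print('lid hole',f.x,len(out),'resid',np.abs(f.fun).mean())
E
python3 pinlook.py w5.png
```

```text
tcp [0.46022966 0.06974917 0.18319267]
tip tool [0.00271922 0.00423612 0.08796465] [-0.00048891 -0.00368095  0.08223326] axis y 0.00038648964638756517 tip world y [0.4620532  0.0692856  0.09827993]
lid hole [0.45857944 0.07136529] 45 resid 0.00018799795990380268
```

View pics/w5.png

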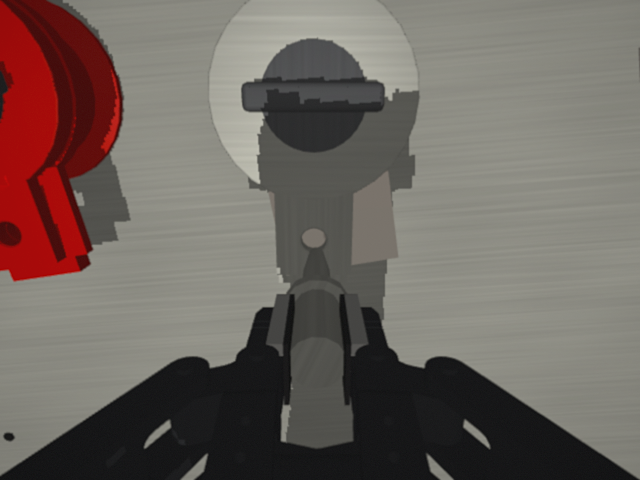

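Pin tip is at about (314,250), lid hole at (314,238), and white carrier shows on the right, i.e. counterclockwise. I'll nudge the pin and lower it into the lid.

To row units: 0.01 m is 0.0133, 0.007 m is 0.0093.

Emit:
{"fn": "move_tool", "kwargs": {
  "rows": [
    [[0,-0.0027,0],[0,0,0]],
    [[0,0,0.0133],[0,0,0]],
    [[0,0,0.0133],[0,0,0]],
    [[0,0,0.0093],[0,0,0]],
    [[0,0,0],[0,0,0]],
    [[0,0,0],[0,0,0]]
  ]
}}

```text
clock: 12.05
ee_pos: [0.4595, 0.072, 0.155]
ee_rot: [3.141, 0.001, -0.078]
wrist_force: [0.7, -0.4, -1.4]
grip_width: 0.0174
finger_force: 98.0
```

Emit:
{"fn": "move_tool", "kwargs": {
  "rows": [
    [[0,0,0.0027],[0,0,0]],
    [[0,0,0.0027],[0,0,0]],
    [[0,0,0.0027],[0,0,0]],
    [[0,0,0],[0,0,0]],
    [[0,0,0],[0,0,0]]
  ]
}}

```text
clock: 12.55
ee_pos: [0.4596, 0.0723, 0.1493]
ee_rot: [-3.141, -0.0, -0.077]
wrist_force: [-0.8, -0.3, 0.1]
grip_width: 0.0172
finger_force: 98.1
```

To row units: 0.001 m is 0.0013.

Emit:
{"fn": "move_tool", "kwargs": {
  "rows": [
    [[0,0,0.0013],[0,0,0]],
    [[0,0,0.0013],[0,0,0]],
    [[0,0,0],[0,0,0]],
    [[0,0,0],[0,0,0]]
  ]
}}

```text
clock: 12.95
ee_pos: [0.4606, 0.0721, 0.1488]
ee_rot: [-3.14, -0.001, -0.077]
wrist_force: [-2.5, -0.8, 13.8]
grip_width: 0.0172
finger_force: 99.3
```

Emit:
{"fn": "move_tool", "kwargs": {
  "rows": [
    [[0,0,0.0013],[0,0,0]],
    [[0,0,0.0013],[0,0,0]],
    [[0,0,0],[0,0,0]],
    [[0,0,0],[0,0,0]]
  ]
}}

```text
clock: 13.35
ee_pos: [0.4617, 0.072, 0.1483]
ee_rot: [-3.139, -0.002, -0.078]
wrist_force: [-5.4, -1.2, 28.3]
grip_width: 0.0174
finger_force: 101.1
```

Contact with the carrier is at TCP z of about 0.149. I'll back off to about 5 N and slide counterclockwise.

To row units: -0.0023 m is -0.0031, 0.002 m is 0.0027, -0.0235 rad is -0.0059.

Emit:
{"fn": "move_tool", "kwargs": {
  "rows": [
    [[0,0,-0.0031],[0,0,0]],
    [[0,0,0],[0,0,0]],
    [[0,0.0027,0],[0,0,-0.0059]],
    [[0,0.0027,0],[0,0,-0.0059]],
    [[0,0,0],[0,0,0]],
    [[0,0,0],[0,0,0]]
  ]
}}

```text
clock: 13.95
ee_pos: [0.4605, 0.0704, 0.1489]
ee_rot: [-3.137, -0.001, -0.03]
wrist_force: [-2.3, 4.9, 10.7]
grip_width: 0.0177
finger_force: 99.1
```

Emit:
{"fn": "move_tool", "kwargs": {
  "rows": [
    [[0,0.0027,0],[0,0,-0.0059]],
    [[0,0.0027,0],[0,0,-0.0059]],
    [[0,0,0],[0,0,0]],
    [[0,0,0],[0,0,0]]
  ]
}}

```text
clock: 14.35
ee_pos: [0.4606, 0.0671, 0.149]
ee_rot: [-3.136, -0.002, 0.017]
wrist_force: [-1.2, 6.6, 9.0]
grip_width: 0.0173
finger_force: 99.1
```

To row units: 0.002 m is 0.0027, -0.0235 rad is -0.0059.

Emit:
{"fn": "move_tool", "kwargs": {
  "rows": [
    [[0,0.0027,0],[0,0,-0.0059]],
    [[0,0.0027,0],[0,0,-0.0059]],
    [[0,0,0],[0,0,0]],
    [[0,0,0],[0,0,0]]
  ]
}}

```text
clock: 14.75
ee_pos: [0.4605, 0.0643, 0.1489]
ee_rot: [-3.134, -0.002, 0.065]
wrist_force: [-0.8, 8.9, 11.2]
grip_width: 0.0174
finger_force: 99.3
```

Emit:
{"fn": "move_tool", "kwargs": {
  "rows": [
    [[0,0.002,0],[0,0,-0.0044]],
    [[0,0.002,0],[0,0,-0.0044]],
    [[0,0,0],[0,0,0]],
    [[0,0,0],[0,0,0]]
  ]
}}

```text
clock: 15.15
ee_pos: [0.4605, 0.0608, 0.1487]
ee_rot: [-3.135, -0.002, 0.1]
wrist_force: [-1.2, 6.5, 7.5]
grip_width: 0.0176
finger_force: 99.3
```

To row units: 0.0015 m is 0.002, 0.0005 m is 0.0007, -0.0176 rad is -0.0044.

Emit:
{"fn": "move_tool", "kwargs": {
  "rows": [
    [[0,0.002,0],[0,0,-0.0044]],
    [[0,0,0.0007],[0,0,0]],
    [[0,0,0],[0,0,0]],
    [[0,0,0],[0,0,0]]
  ]
}}

```text
clock: 15.55
ee_pos: [0.4601, 0.0561, 0.1472]
ee_rot: [-3.141, -0.001, 0.116]
wrist_force: [1.3, 3.4, 1.3]
grip_width: 0.0172
finger_force: 98.2
```

Emit:
{"fn": "move_tool", "kwargs": {
  "rows": [
    [[0,0.002,0],[0,0,-0.0044]],
    [[0,0,0],[0,0,0]],
    [[0,0,0],[0,0,0]],
    [[0,0,0],[0,0,0]]
  ]
}}

```text
clock: 15.95
ee_pos: [0.46, 0.0542, 0.1471]
ee_rot: [3.141, -0.0, 0.134]
wrist_force: [1.0, 3.3, -0.0]
grip_width: 0.0171
finger_force: 98.0
```

Emit:
{"fn": "move_tool", "kwargs": {
  "rows": [
    [[0,0.002,0],[0,0,-0.0044]],
    [[0,0,0],[0,0,0]],
    [[0,0,0],[0,0,0]],
    [[0,0,0],[0,0,0]]
  ]
}}

```text
clock: 16.35
ee_pos: [0.46, 0.0527, 0.147]
ee_rot: [3.141, 0.0, 0.152]
wrist_force: [1.9, 3.0, -0.1]
grip_width: 0.0171
finger_force: 98.0
```

It dropped into the carrier's hole. I'll lower it to the base.

The rows are not in the units I measure in: shifts go in shares of 0.75 m and turns go in shares of 4 rad. I convert before sending: 0.002 m is 0.0027, -0.0015 m is -0.002, 0.0176 rad is 0.0044.

Emit:
{"fn": "move_tool", "kwargs": {
  "rows": [
    [[0,-0.002,0.0013],[0,0,0.0044]],
    [[0,0,0.0027],[0,0,0]],
    [[0,0,0.0013],[0,0,0]],
    [[0,0,0],[0,0,0]]
  ]
}}

```text
clock: 16.75
ee_pos: [0.4593, 0.0539, 0.1427]
ee_rot: [3.141, 0.001, 0.134]
wrist_force: [1.2, -0.1, -0.7]
grip_width: 0.0172
finger_force: 97.8
```

Emit:
{"fn": "move_tool", "kwargs": {
  "rows": [
    [[0,0,0.0013],[0,0,0]],
    [[0,0,0.0013],[0,0,0]],
    [[0,0,0],[0,0,0]],
    [[0,0,0],[0,0,0]]
  ]
}}

```text
clock: 17.15
ee_pos: [0.4599, 0.0541, 0.1412]
ee_rot: [-3.142, 0.0, 0.134]
wrist_force: [-0.8, -0.3, 3.1]
grip_width: 0.017
finger_force: 98.3
```

To row units: -0.002 m is -0.0027, 0.0235 rad is 0.0059.

Emit:
{"fn": "move_tool", "kwargs": {
  "rows": [
    [[0,-0.0027,0],[0,0,0.0059]],
    [[0,-0.0027,0],[0,0,0.0059]],
    [[0,-0.0027,0],[0,0,0.0059]],
    [[0,0,0],[0,0,0]],
    [[0,0,0],[0,0,0]]
  ]
}}

```text
clock: 17.65
ee_pos: [0.4595, 0.0595, 0.1412]
ee_rot: [3.14, -0.001, 0.063]
wrist_force: [0.5, -4.9, 4.0]
grip_width: 0.0174
finger_force: 98.4
```

Emit:
{"fn": "move_tool", "kwargs": {
  "rows": [
    [[0,-0.0027,0],[0,0,0.0059]],
    [[0,-0.0027,0],[0,0,0.0059]],
    [[0,-0.0027,0],[0,0,0.0059]],
    [[0,0,0],[0,0,0]],
    [[0,0,0],[0,0,0]]
  ]
}}

```text
clock: 18.15
ee_pos: [0.4592, 0.0627, 0.1412]
ee_rot: [3.137, -0.001, -0.008]
wrist_force: [-0.1, -10.7, 5.2]
grip_width: 0.0174
finger_force: 98.9
```

To row units: -0.002 m is -0.0027, -0.001 m is -0.0013, 0.0235 rad is 0.0059.

Emit:
{"fn": "move_tool", "kwargs": {
  "rows": [
    [[0,-0.0027,0],[0,0,0.0059]],
    [[0,-0.0027,0],[0,0,0.0059]],
    [[0,-0.0013,0],[0,0,0.003]],
    [[0,0,0],[0,0,0]],
    [[0,0,0],[0,0,0]]
  ]
}}

```text
clock: 18.65
ee_pos: [0.4591, 0.0677, 0.1411]
ee_rot: [3.137, -0.001, -0.067]
wrist_force: [-0.9, -11.5, 5.2]
grip_width: 0.0176
finger_force: 98.8
```

Emit:
{"fn": "move_tool", "kwargs": {
  "rows": [
    [[0,-0.0013,0],[0,0,0.003]],
    [[0,-0.0013,0],[0,0,0]],
    [[0,0,0.0007],[0,0,0]],
    [[0,0,0],[0,0,0]],
    [[0,0,0],[0,0,0]]
  ]
}}

```text
clock: 19.15
ee_pos: [0.4593, 0.0702, 0.1408]
ee_rot: [3.138, -0.001, -0.079]
wrist_force: [-0.3, -9.8, 6.1]
grip_width: 0.017
finger_force: 99.0
```

To row units: -0.001 m is -0.0013.

Emit:
{"fn": "move_tool", "kwargs": {
  "rows": [
    [[0,-0.0013,0],[0,0,0]],
    [[0,-0.0013,0],[0,0,0]],
    [[0,0,0],[0,0,0]],
    [[0,0,0],[0,0,0]]
  ]
}}

```text
clock: 19.55
ee_pos: [0.4595, 0.0722, 0.1408]
ee_rot: [3.138, -0.001, -0.079]
wrist_force: [-0.3, -9.1, 5.6]
grip_width: 0.017
finger_force: 99.0
```

Emit:
{"fn": "move_tool", "kwargs": {
  "rows": [
    [[0,0,0.0013],[0,0,0]],
    [[0,0,0.0013],[0,0,0]],
    [[0,0,0],[0,0,0]]
  ]
}}

```text
clock: 19.85
ee_pos: [0.4597, 0.0722, 0.1388]
ee_rot: [3.138, -0.001, -0.079]
wrist_force: [0.2, -9.1, 5.5]
grip_width: 0.0173
finger_force: 99.0
```

Emit:
{"fn": "move_tool", "kwargs": {
  "rows": [
    [[0,-0.0007,0.0013],[0,0,0]],
    [[0,-0.0007,0.0013],[0,0,0]],
    [[0,0,0.0013],[0,0,0]],
    [[0,0,0],[0,0,0]],
    [[0,0,0],[0,0,0]]
  ]
}}

```text
clock: 20.35
ee_pos: [0.4598, 0.0732, 0.1358]
ee_rot: [3.138, -0.001, -0.079]
wrist_force: [0.6, -9.7, 5.9]
grip_width: 0.0173
finger_force: 99.0
```

Emit:
{"fn": "move_tool", "kwargs": {
  "rows": [
    [[0,0,0.0027],[0,0,0]],
    [[0,0,0.0027],[0,0,0]],
    [[0,0,0],[0,0,0]],
    [[0,0,0],[0,0,0]]
  ]
}}

```text
clock: 20.75
ee_pos: [0.4597, 0.0732, 0.1316]
ee_rot: [3.138, -0.001, -0.079]
wrist_force: [0.7, -9.5, 3.7]
grip_width: 0.0178
finger_force: 98.8
```

Through to the base hole. Pressing on down.

To row units: 0.002 m is 0.0027.

Emit:
{"fn": "move_tool", "kwargs": {
  "rows": [
    [[0,0,0.0027],[0,0,0]],
    [[0,0,0.0027],[0,0,0]],
    [[0,0,0.0027],[0,0,0]],
    [[0,0,0.0027],[0,0,0]],
    [[0,0,0],[0,0,0]],
    [[0,0,0],[0,0,0]]
  ]
}}

```text
clock: 21.35
ee_pos: [0.4598, 0.0733, 0.1236]
ee_rot: [3.138, -0.001, -0.079]
wrist_force: [-0.1, -10.1, 3.5]
grip_width: 0.0173
finger_force: 98.7
```

Emit:
{"fn": "move_tool", "kwargs": {
  "rows": [
    [[0,0,0.0027],[0,0,0]],
    [[0,0,0.0027],[0,0,0]],
    [[0,0,0.0027],[0,0,0]],
    [[0,0,0],[0,0,0]],
    [[0,0,0],[0,0,0]]
  ]
}}

```text
clock: 21.85
ee_pos: [0.4597, 0.0733, 0.1176]
ee_rot: [3.138, -0.002, -0.079]
wrist_force: [0.8, -10.3, 2.7]
grip_width: 0.0173
finger_force: 98.6
```

To row units: 0.002 m is 0.0027.

Emit:
{"fn": "move_tool", "kwargs": {
  "rows": [
    [[0,0,0.0027],[0,0,0]],
    [[0,0,0.0027],[0,0,0]],
    [[0,0,0.0027],[0,0,0]],
    [[0,0,0],[0,0,0]],
    [[0,0,0],[0,0,0]]
  ]
}}

```text
clock: 22.35
ee_pos: [0.4597, 0.0733, 0.1116]
ee_rot: [3.138, -0.002, -0.079]
wrist_force: [1.2, -9.6, 2.1]
grip_width: 0.0175
finger_force: 98.6
```

Emit:
{"fn": "move_tool", "kwargs": {
  "rows": [
    [[0,0,0.0027],[0,0,0]],
    [[0,0,0.0027],[0,0,0]],
    [[0,0,0.0027],[0,0,0]],
    [[0,0,0],[0,0,0]],
    [[0,0,0],[0,0,0]]
  ]
}}

```text
clock: 22.85
ee_pos: [0.4598, 0.0734, 0.1056]
ee_rot: [3.138, -0.002, -0.079]
wrist_force: [1.6, -9.3, 2.8]
grip_width: 0.0169
finger_force: 98.6
```

To row units: 0.002 m is 0.0027, 0.0015 m is 0.002.

Emit:
{"fn": "move_tool", "kwargs": {
  "rows": [
    [[0,0.002,0],[0,0,0]],
    [[0,0,0.0027],[0,0,0]],
    [[0,0,0.0027],[0,0,0]],
    [[0,0,0.0027],[0,0,0]],
    [[0,0,0],[0,0,0]],
    [[0,0,0],[0,0,0]]
  ]
}}

```text
clock: 23.45
ee_pos: [0.4597, 0.0731, 0.0995]
ee_rot: [3.14, -0.002, -0.079]
wrist_force: [1.3, -7.0, 1.2]
grip_width: 0.0174
finger_force: 98.3
```

Emit:
{"fn": "move_tool", "kwargs": {
  "rows": [
    [[0,0,0.0013],[0,0,0]],
    [[0,0,0.0013],[0,0,0]],
    [[0,0,0],[0,0,0]],
    [[0,0,0],[0,0,0]]
  ]
}}

```text
clock: 23.85
ee_pos: [0.4597, 0.0731, 0.0976]
ee_rot: [3.14, -0.002, -0.079]
wrist_force: [0.9, -6.3, 2.2]
grip_width: 0.0171
finger_force: 98.4
```

To row units: 0.0005 m is 0.0007.

Emit:
{"fn": "move_tool", "kwargs": {
  "rows": [
    [[0,0,0.0007],[0,0,0]],
    [[0,0,0.0007],[0,0,0]],
    [[0,0,0],[0,0,0]],
    [[0,0,0],[0,0,0]]
  ]
}}

```text
clock: 24.25
ee_pos: [0.4598, 0.0731, 0.0972]
ee_rot: [3.141, -0.001, -0.079]
wrist_force: [-1.5, -7.7, 9.4]
grip_width: 0.0174
finger_force: 99.4
```

Emit:
{"fn": "move_tool", "kwargs": {
  "rows": [
    [[0,0,0.0007],[0,0,0]],
    [[0,0,0],[0,0,0]],
    [[0,0,0],[0,0,0]]
  ]
}}

```text
clock: 24.55
ee_pos: [0.4599, 0.073, 0.0971]
ee_rot: [3.141, -0.001, -0.079]
wrist_force: [-3.3, -6.8, 16.3]
grip_width: 0.0171
finger_force: 100.2
```

Collar is seated with about 16 N on it. Holding, then relaxing and releasing.

Emit:
{"fn": "move_tool", "kwargs": {
  "rows": [
    [[0,0,0],[0,0,0]],
    [[0,0,0],[0,0,0]],
    [[0,0,0],[0,0,0]],
    [[0,0,0],[0,0,0]],
    [[0,0,0],[0,0,0]],
    [[0,0,0],[0,0,0]],
    [[0,0,0],[0,0,0]],
    [[0,0,0],[0,0,0]],
    [[0,0,0],[0,0,0]],
    [[0,0,0],[0,0,0]]
  ]
}}

```text
clock: 25.55
ee_pos: [0.4598, 0.073, 0.0971]
ee_rot: [3.141, -0.001, -0.079]
wrist_force: [-2.6, -7.2, 15.6]
grip_width: 0.0177
finger_force: 100.2
```

Emit:
{"fn": "move_tool", "kwargs": {
  "rows": [
    [[0,0.0013,-0.0009],[0,0,0]],
    [[0,0,-0.0007],[0,0,0]],
    [[0,0,0],[0,0,0]]
  ]
}}

```text
clock: 25.85
ee_pos: [0.4597, 0.073, 0.0973]
ee_rot: [3.141, -0.001, -0.078]
wrist_force: [0.6, -5.7, 3.6]
grip_width: 0.0173
finger_force: 98.2
```

Emit:
{"fn": "move_tool", "kwargs": {
  "rows": [
    [[0,0,0],[0,0,0]],
    [[0,0,0],[0,0,0]],
    [[0,0,0],[0,0,0]]
  ],
  "aperture": 0.05
}}

```text
clock: 26.15
ee_pos: [0.4588, 0.0749, 0.097]
ee_rot: [-3.14, 0.001, -0.076]
wrist_force: [-0.2, 0.2, 0.5]
grip_width: 0.0503
finger_force: 0.0
```

Emit:
{"fn": "move_tool", "kwargs": {
  "rows": [
    [[0,0,-0.0267],[0,0,0]],
    [[0,0,-0.0533],[0,0,0]],
    [[0,0,-0.0533],[0,0,0]],
    [[0,0,-0.04],[0,0,0]],
    [[0,0,0],[0,0,0]],
    [[0,0,0],[0,0,0]]
  ]
}}

```text
clock: 26.75
ee_pos: [0.459, 0.0747, 0.2274]
ee_rot: [-3.14, 0.0, -0.076]
wrist_force: [-0.6, 0.7, -0.4]
grip_width: 0.0504
finger_force: 0.0
```

```bash
python3 - <<'E'
from h import *
img,d,K,k1,E=snap('wrist','w6.png');P=cloud(d,K,k1,E);np.savez('w6.npz',P=P)
p=P.reshape(-1,3);s=p[np.hypot(p[:,0]-.4586,p[:,1]-.0714)<.025]
for lo,hi in((.104,.12),(.076,.082)):
    k=s[(s[:,2]>lo)&(s[:,2]<hi)];print(len(k),np.median(k[:,2]),cv2.minEnclosingCircle((k[:,:2]*1000).astype(np.float32)))
E
python3 meas.py w6.npz | egrep 'bar|lid'
```

```text
828 0.1131553674774379 ((458.31005859375, 72.65355682373047), 10.207287788391113)
404 0.07737061015733254 ((458.6265869140625, 72.4751968383789), 13.887843132019043)
bar ((499.54559326171875, 68.0703125), (69.84930419921875, 100.97430419921875), 85.82381439208984) 0.10614127146545188
bar dir angle 1.6006034369583813 mean [0.53898521 0.06515047 0.10609664]
lid 1756 mean ang-pi -0.0715007891090953
```

View pics/w6.png

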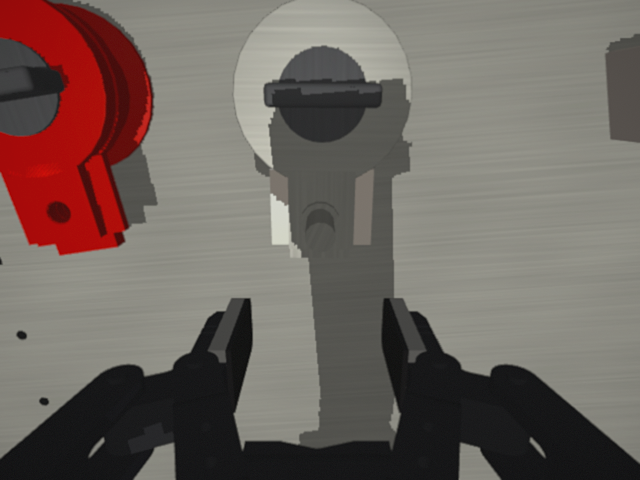

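The pin stands upright at (320,225), collar flush at 78 mm, and the carrier shows evenly on both sides. Its axis is within about 1 mm of the hole and the gripper is clear.

```bash
python3 -c "
from plant import r
print(r.job_done())"
```

```text
the job is handed in; nothing more can be done
None
```

The job is handed in: the lid is aligned, and the tapered pin stands flush through all three ears, bedded at about 16 N and released with the gripper clear; the highest wrist reading was 28 N and no verdict came back.

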